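# Level the rice-cooker stand and keep the level pressed down

### The job

The low white stand for the rice cooker sits low at the end with the screw-in levelling foot: take the spirit level from the counter, lay it on the middle of the stand's top, lengthwise along the line from the two fixed legs to that foot, and let go of it. Then turn the foot by its knob until the bubble rests between the two lines on the vial. Last, press the level firmly down on the stand with the fingertips and finish while still pressing, bubble between the lines, so that I can tighten the lock nut; leave the other things on the counter where they are.

Things in the scene. Friction and masses are not known exactly. Their poses are not given: they have to be found in the camera images.
- level: Aluminium spirit level with black end caps, 160 long (x) x 24 wide (y) x 36 high (z), 0.24 kg, standing on its long base on the counter at first. Origin at the centre of its underside. The vial lies along x in the middle 56 mm of the top edge, seen from above; the top is firm to press on, also at both sides of the vial. A hanging hole marks the +x end.
- bubble (a joint): Where the bubble (14 long) stands along the vial, in m from its middle, growing to the level's +x end; stops at +-0.016. It drifts to the higher end, 0.7 mm per milliradian of slope along the level, and settles in one to two seconds. The two black lines round the vial are 18 mm apart: the bubble lies between them within +-0.002.
- shelf_top (a point): Centre of the upper face of the stand's flat white steel plate, 240 long (x) x 180 wide (y), about 70 above the counter. x points along the stand from the two fixed legs to the levelling foot, z square to the plate. The fixed legs stand 105 mm from here at the other end. The stand does not slide. At first the foot's end is 0.4 to 1 degree low, differently each time.
- knob_grip (a point): Middle of the black round fluted knob on the levelling foot's upright spindle, on its axis: 42 across, 30 high, from 108 to 138 above the counter. It stands 145 mm from the plate's centre along the stand's x, 25 mm beyond the plate's end, with room for fingers all round. It turns with the foot and keeps its height.
- knob (a joint): Angle of the levelling foot, growing clockwise seen from above. Clockwise raises the foot's end of the plate by 6 mm for each full turn, counter-clockwise lowers it; the plate pivots about the fixed legs, 250 mm from the spindle: 3.8 milliradian of slope per radian. The value at which the plate is level differs each time. The foot turns lightly (0.1 N m) and stays where it is left.
- colander: Teal plastic colander, 210 across, 85 high, a bystander. Origin under its centre.
- pot_lid: Stainless pot lid with a black knob, 176 across, 47 high, a bystander. Origin under its centre.
- jar: Clear glass jar with a steel twist lid, 90 across, 130 high, a bystander. Origin under its centre.
- paddle: Wooden rice paddle lying flat, 215 long (x) x 60 wide, 8 thick, a bystander. Origin under its neck, blade towards +x.
- mug: White mug, 76 across, 85 high, a bystander. Origin under its centre.
- sauce_bottle: Brown glass sauce bottle, 58 across, 190 high, a bystander. Origin under its centre.
- dip_bowl: Small ceramic dipping bowl, 100 across, 36 high, a bystander. Origin under its centre.
Not all that is in view belongs to the job. Of the things that look like the level, the larger one is meant.

How it is judged:
On the way, in this order (a step that is already met when the one before it is completed fails the run):
1. the level lies on the stand's top, along the stand, let go (angle between the x axis of level and the x axis of shelf_top, either way round below 0.26 rad and angle between level's own z axis and vertical below 0.1 rad and x of level in the frame of shelf_top between -0.045 and 0.045 m and y of level in the frame of shelf_top between -0.07 and 0.07 m and z of level in the frame of shelf_top between -0.005 and 0.005 m and contact force between level and shelf above 0.8 N and contact force between the fingers and level below 0.1 N), for 0.3 s.
2. the foot has been turned so that the bubble rests between the lines and the stand is level (angle between the x axis of level and the x axis of shelf_top, either way round below 0.26 rad and angle between level's own z axis and vertical below 0.1 rad and x of level in the frame of shelf_top between -0.045 and 0.045 m and y of level in the frame of shelf_top between -0.07 and 0.07 m and z of level in the frame of shelf_top between -0.005 and 0.005 m and contact force between level and shelf above 0.8 N and value of joint bubble between -0.002 and 0.002 m and angle between shelf_top's own z axis and vertical below 0.005 rad), for 0.3 s.
At the end, for the whole second after the job is handed in: The level lies on the plate (centre within 45 mm of its middle along, 70 mm across, within 15 degrees of its length), bubble within 2 mm of the middle, plate level within 0.3 degrees, and the fingers press on the level with over 3 N so that it bears on the plate with over 5 N (all of step 2 and contact force between the fingers and level above 3 N and contact force between level and shelf above 5 N); the arm keeps its last pose, push and grip.
It fails at once if a bystander is pushed more than 30 mm from its place or upset (distance of any of colander, pot_lid, jar, paddle, mug, sauce_bottle, dip_bowl from where it was at the start of the episode above 0.03 m or angle between any of colander, pot_lid, jar, paddle, mug, sauce_bottle, dip_bowl's own z axis and vertical above 0.5 rad).
It also fails if it takes over 64 s, if anything falls off the work surface, if the arm or the gripper's body presses on something with over 40 N, if the wrist force passes 120 N, or if a joint passes its speed limit or range.

### The arm

A 6-joint arm with a two-finger parallel gripper is mounted at the origin on the work surface. World frame = base frame: x ahead of the robot, y to its left, z up, the work surface at z = 0. Lengths are in m, angles in rad, forces in N, time in s.
With the tool pointing down it reaches from about 0.35 to 0.775 m from the base axis. Payload 5.5 kg.
Tool frame: the origin (TCP) lies between the finger pads; the fingertips stand 17 mm ahead of it and the grasp point (between the pads) lies 2 mm behind it (env.finger_overhang is the distance from the TCP to the fingertips, in m); z points along the fingers, y is the line along which they close (so a half turn about z gives the same grasp; the last joint's range is limited). The gripper opens to 85 mm and grips with 20 to 120 N. Pads are 22 mm wide; open, the fingers measure 114 mm over their backs; the gripper's body (76 mm by 85 mm) begins 54 mm behind the grasp point. The pads swing forward as they close: fully open they stand 13 mm farther back than shut.
Start: joints at [1.194, 0.313, 0.046, 1.304, 0, 1.431], TCP at [0.135, 0.559, 0.248] pointing down, gripper open.
Joint ranges: [-2.76, 2.76], [-0.86, 1.69], [-1.03, 1.26], [-2.2, 2.34], [-1.47, 1.5], [-3.14, 3.14]. Speed limits (rad/s): [2.57, 2.57, 3.14, 3.14, 3.14, 3.14].

### API

Orientations are given as a unit quaternion [w, x, y, z].
In Python, from workcell import env gives the robot as it stands. The module is installed in compiled form; this text tells all that it offers.
- The arm moves only by the shell command python3 -m pendant 'ROWS' [FORCE]. ROWS is JSON, a list of rows, each a list of 5 numbers: the gripper's target within -1 to 1 (fully open at 1, half-way at 0, shut at -1), then the shift along the tool's x, y, z in m, then the turn about the tool's z in rad. A call has 1 to 8 rows; each row shifts and turns the commanded pose from where the row before left it, along the tool's axes as they then stand; what a row does not reach is not made up. A row lasts 1/8 s, in which the tool goes at most 62.5 mm and 10.7 degrees, less where a joint would pass 70% of its speed; a pose out of reach is approached as far as the arm can. A call with a gripper value outside its range is refused whole. The fingers move at their own pace and stop on an object; FORCE is the grip in N (left out, the last holds). Time passes only in rows, so rows that do not move let the fingers close. It gives the time, the measured TCP pose, the force, the opening and the grip force at its end, in the units of the state.
- env.get_state(): the state, without advancing time (a new reading comes with each control period).
- env.read_camera(name): name is "scene" or "side" or "wrist"; returns the picture (400x640x3 uint8, red, green, blue); there is no depth.
- env.calibration(name): a dict with "K" (3x3 intrinsics, pixels), "T" (4x4, takes a point from camera to world coordinates); the wrist camera has in their place "tool_from_camera" (4x4, takes a point from camera to tool coordinates, whose origin is the TCP and whose axes are the flange's). Camera axes: x right, y down, z forward; pixel columns grow to the right and rows downward; lengths in m; the calibration is good to about 2 mm. A picture is of the moment at which its call begins: read the wrist's pose just before it. calibration takes no time and is no camera call.
- env.hand_in(): hands the job in; it is judged then, once.
Trained networks look in the newest picture that a camera, given by its name, has taken for a name from the list of things; names that differ only in an ending like _2 or _b are one class to them, and where a whole thing is asked for, a point or a joint stands for the part that bears it (a point fixed in the world has none). Each returns a list of dicts, best first, with "score" (0 to 1); they miss things now and then, are a little off and sometimes report something else, mostly with a low value. They report only what shows in the picture. A call takes as long as a camera call. They do not tell look-alikes from the thing itself.
- env.recognise(camera, label): "centre" ([column, row] in pixels, amid what is visible of it).
The state is a dict: "clock": time; "joint_pos": joint angles; "qvel": joint speeds; "tau": joint torques, N m; "tcp_pos": TCP position; "orientation": TCP orientation; "wrist_force": force on the tool from outside, world axes, zero at the start; "ft_torque": the same for the moment, N m; "finger_gap": finger opening in m; "grip_force": force on a finger pad.
Only numpy, scipy, OpenCV 4.12 (cv2) and the standard library are available. Lean on these libraries where they do the work, as an engineer would, in place of code of your own. Each camera call takes 0.05 s, during which the arm holds its last target. There are 200 camera calls.

## Working session

There is one attempt and no reset: what is moved stays moved. The work goes in short steps, Python scripts to look and compute and a shell command to move; the robot and the scene stay as the last step left them, time stands still between calls to the robot, and variables do not carry over. Pictures are saved under pics/ and viewed, at most 10 in all, crops included, and the job is handed in when it is done.

```bash
mkdir -p pics; cat > h.py <<'E'
from workcell import env
import numpy as np, cv2
from scipy.spatial.transform import Rotation as R
def cam(name):
    c=env.calibration(name); K=np.array(c["K"])
    if "T" in c: T=np.array(c["T"])
    else:
        s=env.get_state(); q=s["orientation"]; W=np.eye(4)
        W[:3,:3]=R.from_quat([q[1],q[2],q[3],q[0]]).as_matrix(); W[:3,3]=s["tcp_pos"]
        T=W@np.array(c["tool_from_camera"])
    return K,T
def snap(name,f):
    KT=cam(name); im=env.read_camera(name); cv2.imwrite(f"pics/{f}.png",im[:,:,::-1]); return im,KT
def px2w(KT,p,z):
    K,T=KT; d=T[:3,:3]@np.linalg.solve(K,[p[0],p[1],1]); o=T[:3,3]; return o+d*(z-o[2])/d[2]
def w2px(KT,P):
    K,T=KT; c=np.linalg.inv(T)@np.append(P,1); u=K@c[:3]; return u[:2]/u[2]
E
python3 - <<'E'
from h import *
a,KA=snap("scene","s1"); b,KB=snap("side","d1"); 
cv2.imwrite("pics/both.png",np.vstack([a,b])[:,:,::-1][:, :][:800])
for n,KT in(("scene",KA),("side",KB)):
    print(n,KT[1].round(3).tolist())
    for l,z in(("level",.036),("shelf_top",.07),("knob_grip",.123)):
        for r in env.recognise(n,l)[:4]: print(l,np.round(r["centre"]),round(r["score"],2),px2w(KT,r["centre"],z).round(3))
s=env.get_state();print(s)
E
```

```text
scene [[0.681, 0.512, -0.524, 1.119], [0.732, -0.456, 0.505, -0.552], [0.02, -0.728, -0.686, 0.864], [0.0, 0.0, 0.0, 1.0]]
level [374. 173.] 0.82 [0.52  0.263 0.036]
level [348. 192.] 0.5 [0.525 0.133 0.036]
shelf_top [281. 228.] 0.84 [ 0.53  -0.136  0.07 ]
knob_grip [248. 249.] 0.85 [ 0.57  -0.265  0.123]
knob_grip [445. 151.] 0.21 [0.658 0.431 0.123]
side [[0.989, -0.109, 0.096, 0.387], [-0.146, -0.762, 0.631, -0.815], [0.004, -0.638, -0.77, 1.126], [0.0, 0.0, 0.0, 1.0]]
level [306. 161.] 0.68 [0.489 0.265 0.036]
level [313. 190.] 0.59 [0.493 0.136 0.036]
shelf_top [332. 257.] 0.71 [ 0.511 -0.139  0.07 ]
{'clock': 0.4, 'joint_pos': array([1.19440788e+00, 3.13339043e-01, 4.59836130e-02, 1.30360118e+00,
       3.25578178e-05, 1.43121627e+00]), 'qvel': array([ 0.00011261, -0.00052993,  0.00148885, -0.00036787, -0.00046121,
        0.00046052]), 'tau': array([-1.00419926e-03, -4.79895043e+01,  2.98393697e+01,  4.93236061e-03,
       -9.11872553e-05, -9.13944206e-06]), 'tcp_pos': array([0.13488004, 0.55894302, 0.24819633]), 'orientation': array([-3.61862584e-05,  1.18127728e-01,  9.92998405e-01, -7.33338318e-05]), 'wrist_force': array([-0.6508473 , -0.01425531,  0.04906873]), 'ft_torque': array([-0.03035848, -0.08458613,  0.01766263]), 'grip_force': 0.0, 'finger_gap': 0.08513840499367008}
```

View pics/s1.png

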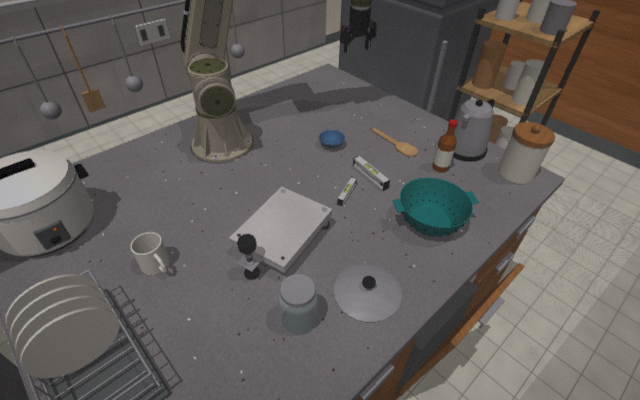

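View pics/d1.png

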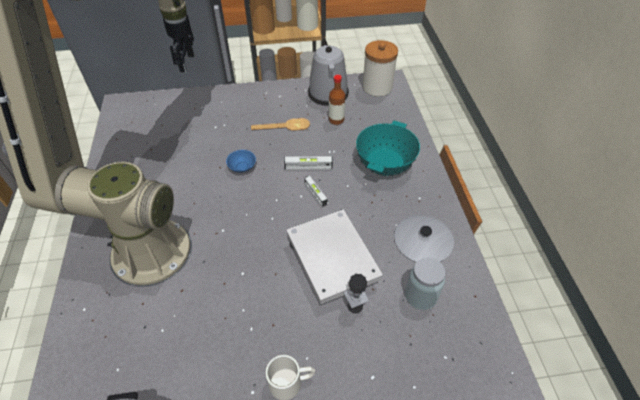

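Candidates for the level: scene (371,173) / side (308,161), and scene (347,191) / side (316,190). The first looks about 1.5–2 times as long, so it should be the larger one. I'll confirm that in a crop.

```bash
python3 - <<'E'
import cv2,numpy as np
a=cv2.imread("pics/s1.png")[145:215,320:420];b=cv2.imread("pics/d1.png")[140:210,270:370]
c=cv2.imread("pics/s1.png")[180:285,225:340];d=cv2.imread("pics/d1.png")[205:315,280:395]
f=lambda x:cv2.resize(x,(400,280 if x.shape[0]==70 else 320),interpolation=cv2.INTER_CUBIC)
cv2.imwrite("pics/crop1.png",np.vstack([np.hstack([f(a),f(b)]),np.hstack([f(c),f(d)])]))
E
```

```text
(no output)
```

View pics/crop1.png

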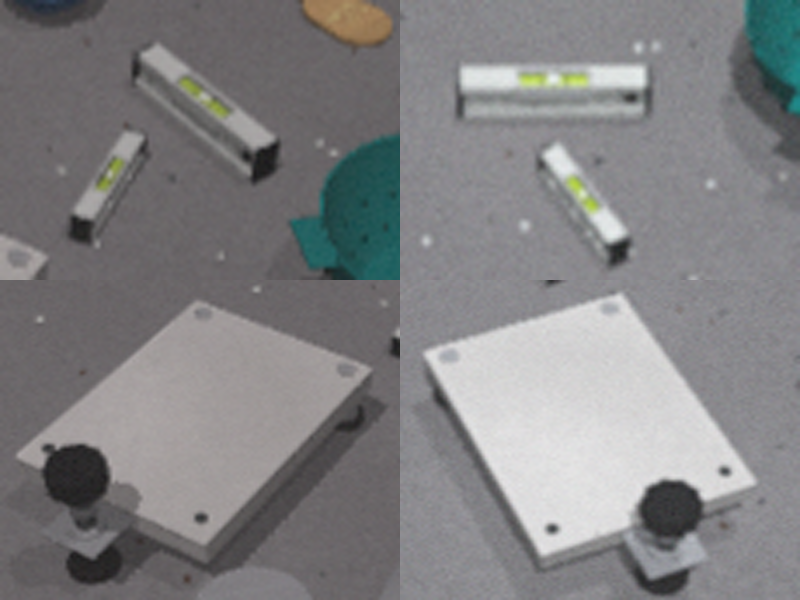

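The upper level, at scene (371,170) and side (308,159), is plainly the larger one. Its hanging hole is at the right end in the side view. The smaller look-alike is at side (316,190).

```bash
python3 - <<'E'
from h import *
KA,KB=cam("scene"),cam("side")
def tri(pa,pb):
    o=[];A=np.zeros((3,3));b=np.zeros(3)
    for (K,T),p in((KA,pa),(KB,pb)):
        d=T[:3,:3]@np.linalg.solve(K,[p[0],p[1],1]);d/=np.linalg.norm(d);M=np.eye(3)-np.outer(d,d);A+=M;b+=M@T[:3,3]
    x=np.linalg.solve(A,b);return x.round(4), (w2px(KA,x)-pa).round(1)
f=lambda x,y,s:(x/3.478+225,(y-280)/3.048+180) if s==0 else ((x-400)/3.478+280,(y-280)/2.909+205)
L=[((356.8,158),(285,159.2)),((386.5,182.5),(331.8,159.2))]
for a,b in L: print("lev",tri(a,b),px2w(KA,a,.036).round(3),px2w(KB,b,.036).round(3))
for n,a,b in(("c1",(200,302),(423,353)),("c2",(372,372),(622,293)),("c3",(205,550),(757,482)),("c4",(18,458),(543,557)),("knob",(77,475),(671,510))):
    a,b=f(*a,0),f(*b,1); print(n,tri(a,b),px2w(KA,a,.07).round(3),px2w(KB,b,.07).round(3))
E
```

```text
lev (array([0.4204, 0.2852, 0.0326]), array([ 0.4, -0.6])) [0.425 0.279 0.036] [0.42  0.285 0.036]
lev (array([0.5744, 0.2625, 0.0333]), array([ 0.4, -0.6])) [0.577 0.257 0.036] [0.574 0.263 0.036]
c1 (array([ 0.398 , -0.027 ,  0.0643]), array([-0.1,  0.1])) [ 0.403 -0.03   0.07 ] [ 0.398 -0.032  0.07 ]
c2 (array([0.5712, 0.0177, 0.0682]), array([ 0.4, -0.6])) [0.573 0.014 0.07 ] [0.571 0.019 0.07 ]
c3 (array([ 0.6359, -0.2109,  0.064 ]), array([ 0.5, -0.8])) [ 0.64  -0.216  0.07 ] [ 0.634 -0.212  0.07 ]
c4 (array([ 0.4641, -0.2584,  0.063 ]), array([-0.2,  0.2])) [ 0.469 -0.26   0.07 ] [ 0.464 -0.263  0.07 ]
knob (array([ 0.5555, -0.2594,  0.123 ]), array([-0.1,  0.2])) [ 0.515 -0.238  0.07 ] [ 0.564 -0.231  0.07 ]
```

```bash
cat >> h.py <<'E'
def delta(P,yh):
    "tool shift to world P with tool y heading yh (mod pi), turn first"
    s=env.get_state();q=s["orientation"];M=R.from_quat([q[1],q[2],q[3],q[0]]).as_matrix()
    h=np.arctan2(M[1,1],M[0,1]);t=-((yh-h+np.pi/2)%np.pi-np.pi/2)
    M2=M@R.from_rotvec([0,0,t]).as_matrix()
    print("turn",round(t,3),"then shift",(M2.T@(np.array(P)-s["tcp_pos"])).round(4),"tcp",s["tcp_pos"].round(4),"h",round(h,3),"j6",round(s["joint_pos"][5],2),"t",round(s["clock"],2),"F",np.round(s["wrist_force"],1),"gap",round(s["finger_gap"],4))
E
python3 -m pendant '[[1,-0.025,-0.0144,0,-0.091],[1,-0.0536,-0.0308,0,0],[1,-0.0536,-0.0308,0,0],[1,-0.0536,-0.0308,0,0],[1,-0.0536,-0.0308,0,0],[1,-0.0536,-0.0308,0,0],[1,-0.0536,-0.0308,0,0],[1,-0.0536,-0.0308,0,0]]' 40
python3 - <<'E'
from h import *
delta([.498,.273,.15],1.425)
im,KT=snap("wrist","w1")
for P in([.498,.273,.036],[.42,.285,.036],[.574,.2625,.036]): print(w2px(KT,P).round(0))
for r in env.recognise("wrist","level")[:3]: print(r["centre"],r["score"],px2w(KT,r["centre"],.033))
KA=cam("scene");print("jar",px2w(KA,(299,285),.13))
E
```

```text
clock: 1.4
tcp_pos: [0.4972, 0.2698, 0.2485]
orientation: [0.0, 0.073, 0.997, 0.0]
wrist_force: [1.0, 0.7, 0.2]
finger_gap: 0.0852
grip_force: 0.0
turn -0.0 then shift [-0.0003  0.0032  0.0986] tcp [0.4972 0.2698 0.2485] h 1.425 j6 0.5 t 1.4 F [1.  0.7 0.2] gap 0.0852
[322. 181.]
[323. 115.]
[322. 237.]
[235.6, 191.7] 0.65 [0.49664563 0.16111982 0.033     ]
[321.4, 171.4] 0.55 [0.48661971 0.27388502 0.033     ]
[50.4, 233.3] 0.31 [ 0.51688925 -0.09983274  0.033     ]
jar [ 0.73324607 -0.24433171  0.13      ]
```

View pics/w1.png

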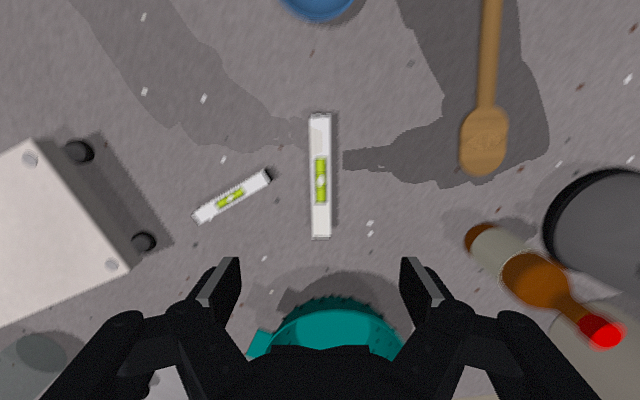

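The wrist view shows the large level upright at about column 320, rows 112–239, with my predicted axis 2 px away. I'll descend and grip.

```bash
python3 -m pendant '[[1,0,0.003,0.05,0],[1,0,0,0.05,0],[1,0,0,0.05,0],[1,0,0,0.04,0],[1,0,0,0.0325,0],[-1,0,0,0,0],[-1,0,0,0,0],[-1,0,0,0,0]]' 40
python3 -m pendant '[[-1,0,0,0,0],[-1,0,0,0,0],[-1,0,0,-0.03,0],[-1,0,0,-0.05,0],[-1,0,0,-0.05,0],[-1,0,0,-0.03,0]]' 40
python3 - <<'E'
from h import *
delta([.517-.015*.2735,-.12+.015*.962,.18],.277)
E
```

```text
clock: 2.5
tcp_pos: [0.4975, 0.275, 0.0277]
orientation: [0.002, 0.073, 0.997, 0.001]
wrist_force: [0.2, 0.2, -1.0]
finger_gap: 0.0322
grip_force: 0.0
clock: 3.25
tcp_pos: [0.4969, 0.2746, 0.189]
orientation: [0.002, 0.073, 0.997, 0.001]
wrist_force: [0.3, -0.2, -3.5]
finger_gap: 0.0233
grip_force: 40.7
turn 1.148 then shift [-0.3701 -0.0886  0.0085] tcp [0.4969 0.2746 0.189 ] h 1.425 j6 0.51 t 3.25 F [ 0.3 -0.2 -3.5] gap 0.0233
```

```bash
python3 -m pendant '[[-1,0,0,0,0.164],[-1,0,0,0,0.164],[-1,0,0,0,0.164],[-1,0,0,0,0.164],[-1,0,0,0,0.164],[-1,0,0,0,0.164],[-1,0,0,0,0.164],[-1,0,0,0,0]]'
python3 -m pendant '[[-1,-0.053,-0.0127,0,0],[-1,-0.053,-0.0127,0,0],[-1,-0.053,-0.0127,0,0],[-1,-0.053,-0.0127,0,0],[-1,-0.053,-0.0127,0,0],[-1,-0.053,-0.0127,0,0],[-1,-0.052,-0.0124,0,0],[-1,0,0,0,0]]'
python3 - <<'E'
from h import *
delta([.517-.015*.2735,-.12+.015*.962,.096],.277)
im,KT=snap("wrist","w2")
for P in([.398,-.027,.066],[.5712,.0177,.068],[.6359,-.211,.065],[.464,-.2584,.065],[.5555,-.2594,.138]): print(w2px(KT,P).round(0))
E
```

```text
clock: 4.25
tcp_pos: [0.4959, 0.2742, 0.1859]
orientation: [-0.0, 0.602, 0.798, 0.0]
wrist_force: [-0.9, -0.1, -2.9]
finger_gap: 0.0233
grip_force: 40.5
clock: 5.25
tcp_pos: [0.5124, -0.1096, 0.1859]
orientation: [0.001, 0.604, 0.797, -0.0]
wrist_force: [-0.3, 0.2, -2.9]
finger_gap: 0.0231
grip_force: 40.6
turn -0.003 then shift [0.0038 0.0015 0.0899] tcp [ 0.5124 -0.1096  0.1859] h 0.274 j6 0.93 t 5.25 F [-0.3  0.2 -2.9] gap 0.0231
[211.  74.]
[431.  79.]
[403. 318.]
[239. 317.]
[320. 400.]
```

View pics/w2.png

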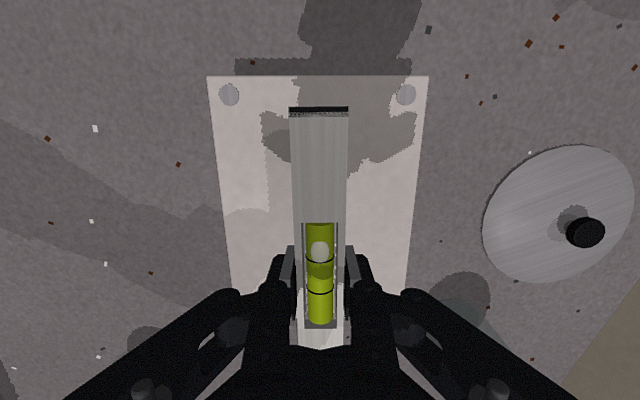

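The view shows the plate corners at (207,76) and (429,76), 3–4 px from prediction, with the level in line over the plate. I'll lower it.

```bash
python3 -m pendant '[[-1,0.003,0.001,0.04,0],[-1,0,0,0.03,0],[-1,0,0,0.012,0],[-1,0,0,0.003,0],[-1,0,0,0,0]]'
python3 -m pendant '[[-1,0,0,0.003,0],[-1,0,0,0,0]]'
```

```text
clock: 5.92
tcp_pos: [0.513, -0.1025, 0.1017]
orientation: [0.001, 0.602, 0.798, 0.0]
wrist_force: [-0.8, 0.2, -3.5]
finger_gap: 0.0233
grip_force: 40.4
clock: 6.18
tcp_pos: [0.5125, -0.1028, 0.0982]
orientation: [0.0, 0.603, 0.798, 0.0]
wrist_force: [0.7, 0.3, -2.1]
finger_gap: 0.0237
grip_force: 40.5
```

```bash
python3 -m pendant '[[-1,0,0,0.0015,0],[-1,0,0,0,0]]'
python3 -m pendant '[[-1,0,0,0.0015,0],[-1,0,0,0,0]]'
```

```text
clock: 6.42
tcp_pos: [0.5127, -0.103, 0.0969]
orientation: [0.001, 0.603, 0.798, 0.0]
wrist_force: [0.4, -0.8, 0.8]
finger_gap: 0.0231
grip_force: 41.2
clock: 6.68
tcp_pos: [0.5129, -0.103, 0.0965]
orientation: [0.001, 0.603, 0.798, 0.0]
wrist_force: [-3.5, -0.8, 10.6]
finger_gap: 0.0233
grip_force: 42.4
```

```bash
python3 -m pendant '[[0,0,0,-0.001,0],[0.4,0,0,0,0],[1,0,0,0,0],[1,0,0,0,0],[1,0,0,-0.04,0],[1,0,0,-0.05,0],[1,0,0,-0.04,0],[1,0,0,0,0]]'
python3 - <<'E'
from h import *
c=np.array([.517,-.12]);delta([.5565,-.2595,.2],.277)
im,KT=snap("wrist","w3")
E
```

```text
clock: 7.68
tcp_pos: [0.5143, -0.1034, 0.2293]
orientation: [0.003, 0.603, 0.798, 0.001]
wrist_force: [0.1, -0.2, -1.1]
finger_gap: 0.085
grip_force: 0.0
turn 0.0 then shift [-0.1616 -0.0023  0.03  ] tcp [ 0.5143 -0.1034  0.2293] h 0.277 j6 0.94 t 7.67 F [ 0.1 -0.2 -1.1] gap 0.085
```

View pics/w3.png

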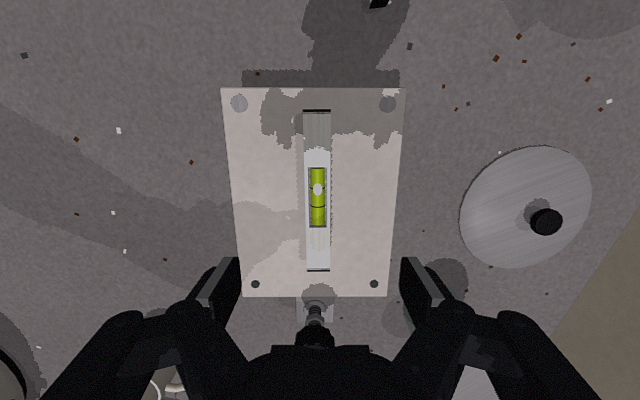

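The level lies centred on the plate at (317,190) and is released. The bubble is at about (318,188) against the vial's middle at row 197, so the foot's end is low as stated. The knob is at (315,335). Next I'll go over the knob and pre-turn the wrist counter-clockwise.

```bash
python3 -m pendant '[[1,-0.054,-0.001,0,0],[1,-0.054,-0.001,0,0],[1,-0.0535,0,0,0],[1,0,0,0,-0.18],[1,0,0,0,-0.18],[1,0,0,0,-0.18],[1,0,0,0,-0.18],[1,0,0,0,-0.18]]'
python3 -m pendant '[[1,0,0,0,-0.18],[1,0,0,0,-0.18],[1,0,0,0,-0.18],[1,0,0,0,-0.18],[1,0,0,0,-0.18],[1,0,0,0,0]]'
python3 - <<'E'
from h import *
c=np.array([.517,-.12]);delta([.5565,-.2595,.121],.277-1.34+3.14)
im=cv2.imread("pics/w3.png").astype(int)
for r in range(160,234): print(r,im[r,315:321].mean(0).round().astype(int).tolist(),end="; ")
E
```

```text
clock: 8.72
tcp_pos: [0.5537, -0.2581, 0.2235]
orientation: [-0.002, 0.193, 0.981, 0.001]
wrist_force: [-0.8, 0.3, 0.1]
finger_gap: 0.0852
grip_force: 0.0
clock: 9.48
tcp_pos: [0.5538, -0.2582, 0.2239]
orientation: [-0.001, -0.249, 0.968, 0.001]
wrist_force: [0.1, -0.8, -0.3]
finger_gap: 0.0857
grip_force: 0.0
turn -0.002 then shift [-0.0018 -0.0027  0.1029] tcp [ 0.5538 -0.2582  0.2239] h 2.075 j6 -1.07 t 9.47 F [ 0.1 -0.8 -0.3] gap 0.0857
160 [180, 178, 180]; 161 [180, 176, 178]; 162 [180, 177, 180]; 163 [180, 177, 180]; 164 [181, 178, 181]; 165 [183, 180, 182]; 166 [199, 190, 193]; 167 [90, 110, 107]; 168 [12, 56, 50]; 169 [28, 154, 137]; 170 [33, 168, 150]; 171 [35, 165, 148]; 172 [32, 163, 146]; 173 [33, 165, 146]; 174 [34, 164, 147]; 175 [33, 164, 146]; 176 [35, 165, 148]; 177 [34, 164, 146]; 178 [35, 165, 148]; 179 [34, 164, 147]; 180 [34, 165, 147]; 181 [32, 165, 147]; 182 [23, 164, 146]; 183 [94, 167, 157]; 184 [180, 177, 180]; 185 [180, 178, 181]; 186 [180, 179, 181]; 187 [181, 178, 181]; 188 [181, 178, 181]; 189 [181, 178, 180]; 190 [181, 178, 181]; 191 [180, 178, 180]; 192 [181, 179, 182]; 193 [183, 179, 182]; 194 [175, 175, 178]; 195 [80, 166, 153]; 196 [32, 165, 147]; 197 [32, 164, 148]; 198 [33, 164, 147]; 199 [34, 164, 147]; 200 [34, 165, 147]; 201 [34, 164, 147]; 202 [33, 164, 146]; 203 [35, 164, 147]; 204 [33, 166, 150]; 205 [33, 172, 154]; 206 [34, 129, 116]; 207 [34, 71, 64]; 208 [34, 169, 152]; 209 [33, 168, 150]; 210 [35, 164, 147]; 211 [35, 164, 147]; 212 [34, 165, 147]; 213 [34, 164, 147]; 214 [33, 165, 146]; 215 [37, 167, 149]; 216 [32, 159, 142]; 217 [33, 156, 140]; 218 [34, 150, 135]; 219 [30, 148, 132]; 220 [30, 147, 131]; 221 [29, 147, 132]; 222 [31, 149, 134]; 223 [29, 150, 134]; 224 [24, 157, 138]; 225 [64, 100, 95]; 226 [65, 62, 64]; 227 [114, 113, 116]; 228 [177, 180, 184]; 229 [173, 177, 180]; 230 [170, 174, 177]; 231 [170, 173, 176]; 232 [169, 172, 176]; 233 [171, 175, 178];
```

```bash
python3 -m pendant '[[1,-0.0018,-0.0027,0,-0.18],[1,0,0,0,-0.18],[1,0,0,0,-0.18],[1,0,0,0,-0.18],[1,0,0,0,-0.18],[1,0,0,0.045,0],[1,0,0,0.04,0],[1,0,0,0.018,0]]' 30
python3 -m pendant '[[-1,0,0,0,0],[-1,0,0,0,0],[-1,0,0,0,0],[-1,0,0,0,0]]' 30
python3 - <<'E'
from h import *
delta([.5565,-.2595,.121],2.975)
E
```

```text
clock: 10.48
tcp_pos: [0.5555, -0.2588, 0.1189]
orientation: [-0.001, -0.645, 0.764, 0.003]
wrist_force: [-0.7, -0.5, -0.6]
finger_gap: 0.0856
grip_force: 0.0
clock: 10.98
tcp_pos: [0.5546, -0.2597, 0.124]
orientation: [-0.002, -0.646, 0.763, 0.002]
wrist_force: [-10.3, 1.0, 6.0]
finger_gap: 0.0408
grip_force: 30.0
turn 0.0 then shift [-0.0005 -0.0018  0.003 ] tcp [ 0.5546 -0.2597  0.124 ] h 2.975 j6 -1.97 t 10.97 F [-10.3   1.    6. ] gap 0.0408
```

```bash
python3 -m pendant '[[-1,0,0.0015,0,0],[-1,0,0,0,0.1],[-1,0,0,0,0.17],[-1,0,0,0,0.17],[-1,0,0,0,0.17],[-1,0,0,0,0.17],[-1,0,0,0,0.17],[-1,0,0,0,0.17]]'
python3 -m pendant '[[-1,0,0,0,0.17],[-1,0,0,0,0.17],[-1,0,0,0,0.17],[-1,0,0,0,0.17],[-1,0,0,0,0.17],[-1,0,0,0,0.17],[-1,0,0,0,0.17],[-1,0,0,0,0.17]]'
python3 -m pendant '[[-1,0,0,0,0.17],[-1,0,0,0,0],[-1,0,0,0,0]]'
python3 - <<'E'
from h import *
delta([.5565,-.2595,.121],.277)
E
```

```text
clock: 11.98
tcp_pos: [0.5533, -0.259, 0.124]
orientation: [-0.002, -0.139, 0.99, 0.001]
wrist_force: [-9.6, 2.9, 5.2]
finger_gap: 0.0411
grip_force: 30.3
clock: 12.98
tcp_pos: [0.5535, -0.2578, 0.124]
orientation: [-0.002, 0.514, 0.858, 0.0]
wrist_force: [-8.5, 6.6, 6.0]
finger_gap: 0.0417
grip_force: 30.5
clock: 13.35
tcp_pos: [0.5537, -0.2578, 0.124]
orientation: [-0.002, 0.583, 0.813, 0.0]
wrist_force: [-8.2, 6.8, 6.7]
finger_gap: 0.0414
grip_force: 30.4
turn 0.05 then shift [-0.0024  0.0022  0.003 ] tcp [ 0.5537 -0.2578  0.124 ] h 0.327 j6 0.68 t 13.35 F [-8.2  6.8  6.7] gap 0.0414
```

```bash
python3 -m pendant '[[1,0,0,0,0],[1,0,0,0,0],[1,0,0,-0.05,0],[1,0,0,-0.05,0],[1,0.05,0,-0.005,-0.0],[1,0.05,0,0,0.05],[1,0,0,0,0],[1,0,0,0,0]]'
python3 -m pendant '[[1,0,0,0,0],[1,0,0,0,0],[1,0,0,0,0],[1,0,0,0,0],[1,0,0,0,0],[1,0,0,0,0],[1,0,0,0,0]]'
python3 - <<'E'
from h import *
delta([.5565,-.2595,.121],.277)
snap("wrist","w4")
im=cv2.imread("pics/w4.png")[0:300,200:440];cv2.imwrite("pics/w4c.png",cv2.resize(im,(480,600)))
E
```

```text
clock: 14.35
tcp_pos: [0.5246, -0.1656, 0.2285]
orientation: [0.001, 0.602, 0.798, 0.0]
wrist_force: [-0.2, 0.0, -1.2]
finger_gap: 0.0856
grip_force: 0.0
clock: 15.22
tcp_pos: [0.5238, -0.1651, 0.2278]
orientation: [0.0, 0.603, 0.798, 0.0]
wrist_force: [-0.6, 0.5, -0.1]
finger_gap: 0.0853
grip_force: 0.0
turn 0.0 then shift [-0.0998  0.0056  0.1068] tcp [ 0.5238 -0.1651  0.2278] h 0.277 j6 0.84 t 15.22 F [-0.6  0.5 -0.1] gap 0.0853
```

View pics/w4c.png

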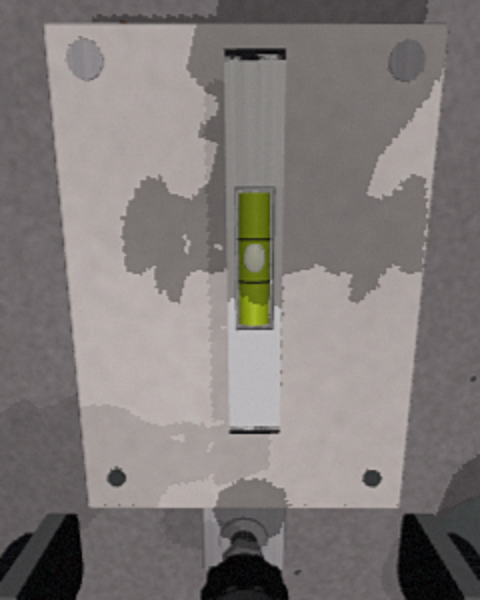

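```bash
cat >> h.py <<'E'
def bub(f,c0,c1,r0,r1):
    im=cv2.imread(f"pics/{f}.png").astype(int)[r0:r1,c0:c1].mean(1)
    print([(r0+i,*v.round().astype(int)[:2].tolist()) for i,v in enumerate(im)])
E
python3 - <<'E'
from h import *
bub("w4",325,330,90,168)
snap("wrist","w5"); bub("w5",325,330,114,146)
E
```

```text
[(90, 132, 135), (91, 133, 135), (92, 136, 138), (93, 94, 95), (94, 109, 110), (95, 135, 127), (96, 60, 121), (97, 19, 117), (98, 24, 118), (99, 23, 118), (100, 25, 118), (101, 24, 118), (102, 24, 118), (103, 24, 118), (104, 20, 117), (105, 23, 118), (106, 25, 118), (107, 22, 117), (108, 23, 117), (109, 24, 118), (110, 26, 118), (111, 22, 117), (112, 24, 117), (113, 21, 117), (114, 19, 116), (115, 21, 118), (116, 21, 117), (117, 23, 120), (118, 23, 127), (119, 22, 35), (120, 17, 86), (121, 8, 116), (122, 131, 145), (123, 135, 145), (124, 139, 152), (125, 133, 148), (126, 134, 149), (127, 133, 148), (128, 132, 147), (129, 130, 145), (130, 129, 144), (131, 127, 142), (132, 126, 139), (133, 123, 137), (134, 126, 135), (135, 116, 127), (136, 32, 116), (137, 19, 117), (138, 16, 116), (139, 22, 121), (140, 22, 96), (141, 23, 27), (142, 20, 120), (143, 20, 120), (144, 21, 117), (145, 20, 116), (146, 19, 116), (147, 24, 116), (148, 19, 115), (149, 20, 115), (150, 21, 112), (151, 24, 124), (152, 38, 175), (153, 40, 175), (154, 36, 171), (155, 36, 171), (156, 36, 172), (157, 37, 172), (158, 37, 171), (159, 38, 172), (160, 35, 172), (161, 31, 177), (162, 65, 166), (163, 113, 108), (164, 58, 56), (165, 196, 192), (166, 191, 188), (167, 186, 184)]
[(114, 24, 118), (115, 22, 117), (116, 22, 118), (117, 22, 119), (118, 21, 127), (119, 17, 33), (120, 21, 88), (121, 8, 117), (122, 129, 144), (123, 135, 145), (124, 138, 151), (125, 137, 152), (126, 134, 149), (127, 133, 147), (128, 132, 146), (129, 130, 145), (130, 128, 142), (131, 127, 141), (132, 126, 139), (133, 125, 137), (134, 127, 135), (135, 115, 127), (136, 29, 115), (137, 21, 117), (138, 21, 118), (139, 21, 122), (140, 21, 95), (141, 21, 27), (142, 25, 122), (143, 19, 119), (144, 24, 118), (145, 24, 117)]
```

Lines are at rows 119.3 and 140.8 and the bubble is centred at 128.6, i.e. −1.2 mm. It's already between the lines, but I'll centre it with about +0.45 rad more.

```bash
python3 -m pendant '[[1,-0.0485,0.0014,0,0],[1,-0.0485,0.0014,0,0],[1,0,0,0.05,0],[1,0,0,0.04,0],[1,0,0,0.014,0],[-1,0,0,0,0],[-1,0,0,0,0],[-1,0,0,0,0]]'
python3 -m pendant '[[-1,0,0,0,0],[-1,0,0,0,0.15],[-1,0,0,0,0.15],[-1,0,0,0,0.15],[-1,0,0,0,0],[-1,0,0,0,0]]'
python3 -m pendant '[[1,0,0,0,0],[1,0,0,0,0],[1,0,0,-0.05,0],[1,0,0,-0.055,0],[1,0,0,0,-0.15],[1,0,0,0,-0.15],[1,0.05,0,0,-0.15],[1,0.05,0,0,0]]'
python3 -m pendant '[[1,0,0,0,0],[1,0,0,0,0],[1,0,0,0,0],[1,0,0,0,0],[1,0,0,0,0],[1,0,0,0,0],[1,0,0,0,0]]'
python3 - <<'E'
from h import *
delta([.5128,-.103,.14],.277)
snap("wrist","w6"); bub("w6",324,330,110,150)
im=cv2.imread("pics/w6.png")[60:200,270:390];cv2.imwrite("pics/w6c.png",cv2.resize(im,(480,560)))
E
```

```text
clock: 16.32
tcp_pos: [0.5534, -0.2585, 0.1261]
orientation: [0.001, 0.603, 0.798, -0.001]
wrist_force: [-3.9, -0.2, 5.7]
finger_gap: 0.0413
grip_force: 30.3
clock: 17.08
tcp_pos: [0.5535, -0.2585, 0.1261]
orientation: [0.002, 0.766, 0.643, -0.0]
wrist_force: [-2.5, -1.5, 5.9]
finger_gap: 0.0407
grip_force: 30.4
clock: 18.08
tcp_pos: [0.5332, -0.1592, 0.2284]
orientation: [0.0, 0.603, 0.798, 0.0]
wrist_force: [1.1, 0.1, 0.6]
finger_gap: 0.0854
grip_force: 0.0
clock: 18.95
tcp_pos: [0.533, -0.1601, 0.2287]
orientation: [-0.0, 0.603, 0.798, 0.0]
wrist_force: [0.3, 0.5, 0.1]
finger_gap: 0.0852
grip_force: 0.0
turn -0.0 then shift [ 0.0604 -0.0038  0.0888] tcp [ 0.533  -0.1601  0.2287] h 0.277 j6 0.86 t 18.95 F [0.3 0.5 0.1] gap 0.0852
[(110, 121, 122), (111, 122, 122), (112, 119, 120), (113, 119, 122), (114, 120, 122), (115, 121, 122), (116, 120, 120), (117, 124, 125), (118, 124, 125), (119, 125, 126), (120, 122, 124), (121, 122, 125), (122, 125, 126), (123, 123, 126), (124, 122, 125), (125, 123, 124), (126, 122, 125), (127, 124, 126), (128, 120, 121), (129, 118, 120), (130, 124, 125), (131, 122, 124), (132, 124, 124), (133, 123, 124), (134, 123, 125), (135, 119, 120), (136, 121, 122), (137, 137, 138), (138, 122, 123), (139, 122, 124), (140, 124, 125), (141, 118, 120), (142, 119, 121), (143, 122, 124), (144, 122, 123), (145, 122, 125), (146, 123, 125), (147, 122, 125), (148, 119, 120), (149, 121, 122)]
```

View pics/w6c.png

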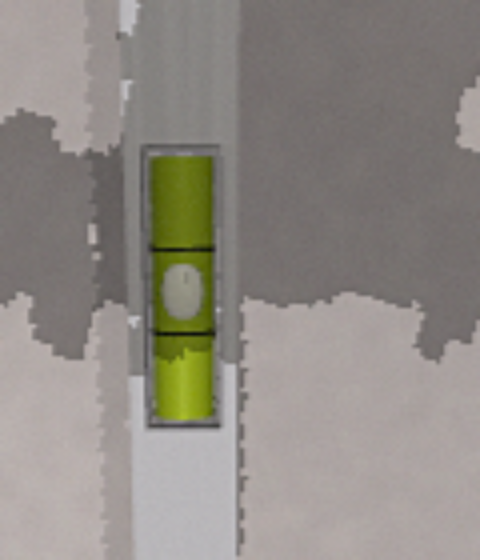

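The bubble is centred: lines at crop rows 249 and 333, bubble middle at 292. Now I'll shut the fingers and press on the level's middle.

```bash
python3 - <<'E'
from h import *
p=px2w(cam("wrist"),(316,132.8),.106);print(p);delta([p[0],p[1],.14],.277)
E
```

```text
[ 0.51290018 -0.09873727  0.106     ]
turn -0.0 then shift [ 0.0644 -0.0026  0.0888] tcp [ 0.533  -0.16    0.2287] h 0.277 j6 0.86 t 19.0 F [-0.6 -0.2  0.3] gap 0.0857
```

```bash
python3 -m pendant '[[-1,0.031,-0.0015,0,0],[-1,0.031,-0.0015,0,0],[-1,0,0,0,0],[-1,0,0,0,0],[-1,0,0,0.05,0],[-1,0,0,0.035,0],[-1,0,0,0.008,0],[-1,0,0,0,0]]'
python3 -m pendant '[[-1,0,0,0.003,0],[-1,0,0,0,0]]'
```

```text
clock: 20.0
tcp_pos: [0.5135, -0.1017, 0.136]
orientation: [-0.0, 0.603, 0.798, -0.0]
wrist_force: [0.4, 0.6, -0.3]
finger_gap: -0.0003
grip_force: 0.0
clock: 20.25
tcp_pos: [0.5139, -0.1015, 0.1338]
orientation: [0.001, 0.603, 0.798, 0.0]
wrist_force: [0.2, -0.9, -0.2]
finger_gap: 0.0001
grip_force: 0.0
```

```bash
python3 -m pendant '[[-1,0,0,0.006,0],[-1,0,0,0,0]]'
python3 -m pendant '[[-1,0,0,0.002,0],[-1,0,0,0,0]]'
```

```text
clock: 20.5
tcp_pos: [0.5129, -0.101, 0.1265]
orientation: [-0.0, 0.603, 0.798, -0.0]
wrist_force: [0.1, -0.4, 0.2]
finger_gap: 0.0002
grip_force: 0.0
clock: 20.75
tcp_pos: [0.513, -0.101, 0.1246]
orientation: [-0.0, 0.603, 0.798, -0.0]
wrist_force: [0.1, 0.1, -0.4]
finger_gap: 0.0002
grip_force: 0.0
```

```bash
python3 -m pendant '[[-1,0,0,0.0015,0],[-1,0,0,0,0]]'
python3 -m pendant '[[-1,0,0,0.0015,0],[-1,0,0,0,0]]'
```

```text
clock: 21.0
tcp_pos: [0.5131, -0.1011, 0.1231]
orientation: [-0.0, 0.603, 0.798, 0.0]
wrist_force: [-0.4, -0.0, 0.0]
finger_gap: 0.0001
grip_force: 0.0
clock: 21.25
tcp_pos: [0.5134, -0.1011, 0.1228]
orientation: [0.0, 0.603, 0.798, 0.0]
wrist_force: [-2.5, 0.8, 7.2]
finger_gap: 0.0002
grip_force: 3.5
```

```bash
python3 -m pendant '[[-1,0,0,0.001,0],[-1,0,0,0,0],[-1,0,0,0,0],[-1,0,0,0,0],[-1,0,0,0,0],[-1,0,0,0,0],[-1,0,0,0,0],[-1,0,0,0,0]]'
python3 - <<'E'
from h import *
a,_=snap("wrist","w7");b,_=snap("side","d7")
f=lambda x:cv2.resize(x,(400,500),interpolation=cv2.INTER_CUBIC)
cv2.imwrite("pics/fin.png",np.hstack([f(a[60:360,200:440]),f(b[190:330,280:392])])[:,:,::-1])
E
```

```text
clock: 22.25
tcp_pos: [0.5136, -0.1011, 0.1227]
orientation: [0.001, 0.603, 0.798, 0.0]
wrist_force: [-3.4, 2.8, 13.3]
finger_gap: 0.0
grip_force: 6.5
```

View pics/fin.png

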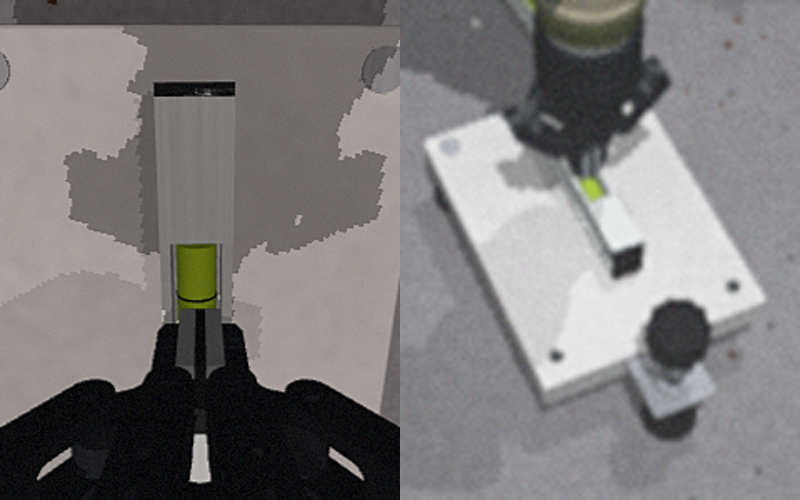

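The shut fingertips press on the middle of the level with 13 N. It lies flat, and the bubble is hidden under the tips, with no bubble showing outside the visible line. I'm handing in.

```bash
python3 -c "
from workcell import env
print(env.hand_in())"
```

```text
the job is handed in; nothing more can be done
None
```

I handed the job in with the level on the middle of the stand and the fingertips pressing it down at about 13 N; the bubble was centred between the lines when last visible, though the fingertips hid it during the final press.

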